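Third hand at the tacking jig

TASK

Pick up the bright square tube and lay it flat on the jig's blue bed, between the white lines and short of the flange plate. Then slide it along the bed, end on, squarely against the flange plate and push until the stop's pointer stands in the green part of the scale, never letting it reach the red, and keep it pressed there without moving so that the welder can tack it: finish while still holding and pushing the tube. Leave everything else where it lies.

Things in the scene. Friction and masses are not known exactly. Their poses are not given: they have to be found in the camera images.
- tube_center (a point): The part: a bright bare-steel square tube, 130 long, 40 x 40 outside, open at both ends, about 0.45 kg, lying loose on the table on the right. This point is its centre, 20 above its underside. x runs along its length, z up.
- jig: Jig bolted to the table: blue bed 320 (x) x 150 (y) x 12 thick. Origin: centre of its underside, on the table; x points along the bed towards the stop, the pressing direction; z up. The lane, clear from x = -160 to the flange plate at x = +30, lies between two white lines, inner edges at y = -30 and +30. Grey housing at x = 85 to 155, 62 high, 90 wide, coloured scale on its top.
- flange_face (a point): Middle of the front face of the bare-steel flange plate on the sprung stop (8 thick, 80 wide, from 2 to 50 above the bed); 20 above the bed. At rest at x = 30, y = 0, z = 32 in the jig frame; moves with the stop along the jig +x. The tube's end is to be pressed squarely on it.
- stop (a joint): How far (m) the sprung stop and flange plate are pushed in along the jig +x: 0 at rest, 0.040 at most. The spring resists with 2 N at the start plus 0.5 N per mm. A black pointer moves with it over the scale on the housing: white 0 to 10 mm, green 10 to 26 (7 to 15 N), yellow 26 to 32, red beyond 32 (over 18 N).
- angle_iron: Bystander: rusty brown L-shaped steel offcut, 80 long, 40 x 40, lying on one leg. Origin: centre of its underside.
- hammer: Bystander: hammer lying towards the far side of the table.
- wire_brush: Bystander: wire brush with a wooden handle, 255 long, lying at the right side.
- spray_can: Bystander: upright orange can, 64 diameter, 190 tall, on the left side near the robot. Origin: centre of its underside.
- grinder: Bystander: green and black angle grinder, about 300 long and 70 high, lying on the left of the jig.
- magnet_block: Bystander: flat red square holding magnet, 75 x 75 x 20, on the right near the robot. Origin: centre of its underside.
Things that resemble listed ones, but are neither listed nor needed, are in the scene too. Of the things like the part that bears tube_center, leave any that is brown; of the rest the smaller one is meant.

How it is judged:
By the outcome, as a careful person would: the job done as asked, in the order asked, and still so for the second after the job is handed in, while the arm keeps its last pose, push and grip.
It also fails if it takes over 43 s, if anything falls off the work surface, if the arm or the gripper's body presses on something with over 40 N, if the wrist force passes 120 N, or if a joint passes its speed limit or range.

ROBOT

A 6-joint arm with a two-finger parallel gripper is mounted at the origin on the work surface. World frame = base frame: x ahead of the robot, y to its left, z up, the work surface at z = 0. Lengths are in mm, angles in rad, forces in N, time in s.
With the tool pointing down it reaches from about 275 to 750 mm from the base axis. Payload 10.2 kg.
Tool frame: the origin (TCP) lies midway between the tips of the shut fingers; the grasp point (between the pads) lies 19 mm behind it; z points along the fingers, y is the direction in which the jaws open and shut (so a half turn about z gives the same grasp; the last joint's range is limited). The gripper opens to 85 mm and grips with 20 to 120 N. Pads are 22 mm wide; open, the fingers measure 114 mm over their backs; the gripper's body (76 mm by 85 mm) begins 54 mm behind the grasp point. The pads swing forward as they close: fully open they stand 13 mm farther back than shut.
Start: joints at [-1.543, 0.313, 1.498, -0, 1.331, -0.223], TCP at [130.28, -508.584, 231.294] pointing down, gripper open.
Joint ranges: [-2.94, 2.94], [-0.97, 2.17], [0.19, 2.56], [-1.23, 4.37], [0.02, 3.11], [-2.88, 2.88]. Speed limits (rad/s): [2.39, 2.39, 3.01, 3.14, 3.14, 3.14].

INTERFACE

Orientations are given as a unit quaternion [w, x, y, z].
In Python, from rig import sense, optics, ctrl gives the robot as it stands.
- The arm moves only by the tool play_rows, never from a script. Its argument "plan" is a list of rows, each a list of 7 numbers: the shift along the world's x, y, z in mm, then the turn, a rotation vector about the world's x, y, z in rad, then the opening, from -1 (shut) to 1 (fully open), so that 0 is half open. A call has 1 to 5 rows; each row shifts and turns the pose as measured when the row begins; what a row does not reach is not made up. A row lasts 1/12 s, in which the tool goes at most 41.7 mm and 7.16 degrees, less where a joint would pass 70% of its speed; a pose out of reach is approached as far as the arm can. A call is refused whole if a number of a shift passes 41.7 or a number of a turn 0.125, either way. A call with a gripper value outside its range is refused whole. The fingers move at their own pace and stop on an object; "grip_force" is the grip in N (left out, the last holds). Time passes only in rows, so rows that do not move let the fingers close. It gives the time, the measured TCP pose, the force and the opening at its end, in the units of the state.
- sense(): the state, without advancing time (a new reading comes with each control period).
- optics.capture(name): name is "scene" or "top"; returns a dict with "img" (480x640x3 uint8, blue, green, red), "fx", "fy", "cx", "cy" (pixels), "world_to_cam" (4x4, takes a point from world to camera coordinates). Camera axes: x right, y up, looking along -z (the intrinsics and any distortion apply to the point x, -y, -z); pixel columns grow to the right and rows downward; lengths in mm; the calibration is good to about 2 mm. A picture is of the moment at which its call begins. There is no depth.
- ctrl.finish_job(): hands the job in, once; it reports no verdict.
The state is a dict: "time_s": time; "joints": joint angles; "dq": joint speeds; "tau": joint torques, N m; "eef_pos": TCP position; "ee_rot": TCP orientation; "force": force on the tool from outside, world axes, zero at the start; "wrist_torque": the same for the moment, N m; "grip_width": opening from 0.0 (shut) to 1.0 (fully open).
Only numpy, scipy, OpenCV 4.12 (cv2) and the standard library are available. Lean on these libraries where they do the work, as an engineer would, in place of code of your own. Each camera call takes 0.05 s, during which the arm holds its last target. There are 200 camera calls.

## Working session

There is one attempt and no reset: what is moved stays moved. The work goes in short steps, Python scripts to look and compute and a tool call to move; the robot and the scene stay as the last step left them, time stands still between calls to the robot, and variables do not carry over. Pictures are saved under pics/ and viewed, about 8 in all and at most 12, crops included, and the job is handed in when it is done.

Besides the shell and the picture viewer there is one more tool, called after "Emit:" as name(argument=value, ...) on one line, values as JSON. play_rows: Moves the arm, as the interface text tells. Its arguments: {"type":"object","properties":{"plan":{"type":"array"},"grip_force":{"type":"number"}},"required":["plan"]}

```bash
mkdir -p pics; cat > h.py <<'E'
import numpy as np, cv2
from rig import sense, optics, ctrl
def cap(name,fn=None):
    c=optics.capture(name)
    if fn: cv2.imwrite('pics/'+fn,c['img'])
    return c
def ray(c,u,v,z):
    W=np.linalg.inv(np.array(c['world_to_cam'])); o=W[:3,3]
    d=W[:3,:3]@np.array([(u-c['cx'])/c['fx'],-(v-c['cy'])/c['fy'],-1])
    return o+d*(z-o[2])/d[2]
def proj(c,p):
    q=np.array(c['world_to_cam'])@np.array([*p,1]); 
    return c['cx']+c['fx']*q[0]/-q[2], c['cy']-c['fy']*q[1]/-q[2]
E
python3 - <<'E'
from h import *
for n in('top','scene'):
    c=cap(n,n+'1.png'); print(n,{k:(np.round(v,3).tolist()) for k,v in c.items() if k!='img'})
print(sense())
E
```

```text
top {'fx': 443.763, 'fy': 443.763, 'cx': 318.613, 'cy': 236.897, 'world_to_cam': [[0.005, -1.0, 0.021, 0.855], [0.999, 0.006, 0.054, -515.172], [-0.054, 0.021, 0.998, -1258.199], [0.0, 0.0, 0.0, 1.0]]}
scene {'fx': 572.001, 'fy': 572.001, 'cx': 313.948, 'cy': 244.181, 'world_to_cam': [[-0.768, 0.64, -0.019, 369.752], [-0.41, -0.469, 0.782, 168.912], [0.492, 0.609, 0.622, -1845.095], [0.0, 0.0, 0.0, 1.0]]}
{'time_s': 0.1, 'joints': array([-1.54335862e+00,  3.13406884e-01,  1.49835413e+00,  1.56236361e-06,
        1.33096171e+00, -2.23418853e-01]), 'dq': array([-0.00054722, -0.00235973, -0.00109768,  0.00030401, -0.00145414,
        0.00058745]), 'tau': array([ 1.93150154e-03, -4.12905228e+01, -2.60145092e+01, -2.04698081e-04,
        3.08500246e-03, -4.18173656e-06]), 'eef_pos': array([ 130.29564755, -508.35030047,  230.78835061]), 'ee_rot': array([-5.62250009e-04,  9.92144045e-01,  1.25099458e-01,  5.60345986e-05]), 'force': array([ 0.07730658, -0.52672781, -0.2712977 ]), 'wrist_torque': array([-0.00191262, -0.00336294,  0.02255693]), 'grip_width': 1.0012293798613487}
```

View pics/top1.png

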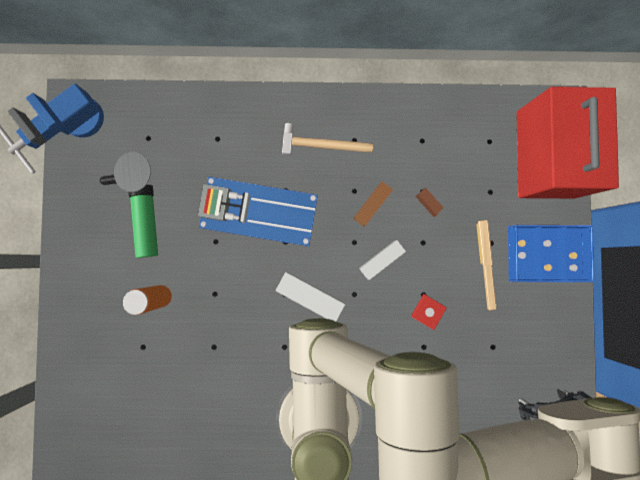

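View pics/scene1.png

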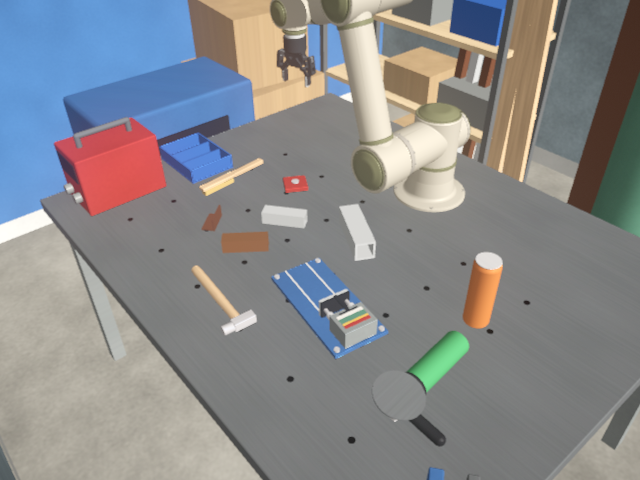

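The top view shows two bright tubes. The smaller one, at about (382,260), is the part, and the longer one at (310,296) is a decoy. The jig is at about (260,211) with its stop end to the left (+y). I'll enlarge that area to read the positions.

```bash
python3 - <<'E'
import cv2
i=cv2.imread('pics/top1.png')[165:325,190:450]
cv2.imwrite('pics/crop1.png',cv2.resize(i,None,fx=3,fy=3,interpolation=cv2.INTER_CUBIC))
E
```

```text
(no output)
```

View pics/crop1.png

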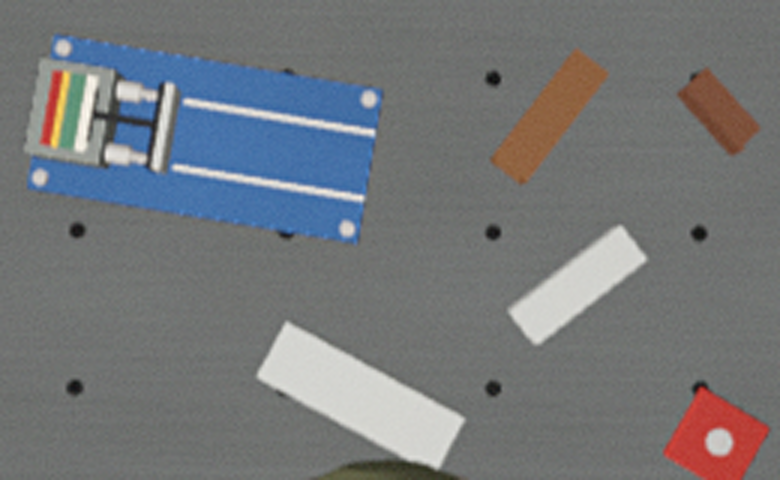

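```bash
cat >> h.py <<'E'
def pts(c,L,z,s=3,ox=190,oy=165): return np.array([ray(c,ox+(u+.5)/s-.5,oy+(v+.5)/s-.5,z)[:2] for u,v in L])
E
python3 - <<'E'
from h import *
c=cap('top'); s=sense()
J=pts(c,[(54,36),(382,90),(358,242),(28,187)],12); T=pts(c,[(620,225),(648,260),(537,346),(508,311)],40)
L=pts(c,[(184,101),(375,133),(175,167),(364,199)],12)
for n,P in(('jig',J),('tube',T)):
    print(n,P.round(1).tolist(),'c',P.mean(0).round(1),'sides',np.linalg.norm(P-np.roll(P,-1,0),axis=1).round(1))
d=(J[0]+J[3]-J[1]-J[2]);print('jig yaw',np.arctan2(d[1],d[0]))
for a,b in((1,0),(3,2)): e=L[a]-L[b]; print('line yaw',np.arctan2(-e[1],-e[0]))
print('lane mid',L.mean(0),'lane dist',np.linalg.norm(L[1]-L[3]))
d=T[0]+T[1]-T[2]-T[3];print('tube yaw',np.arctan2(d[1],d[0])+np.pi*0)
d=T[0]+T[3]-T[1]-T[2];print('tube width dir',np.arctan2(d[1],d[0]))
from scipy.spatial.transform import Rotation as R
q=s['ee_rot'];m=R.from_quat(np.r_[q[1:],q[0]]).as_matrix();print('tool x,y',m[:,0],m[:,1])
E
```

```text
jig [[686.9, 323.5], [637.2, 8.7], [490.9, 30.9], [541.6, 345.5]] c [589.2 177.1] sides [318.7 148.  318.7 147. ]
tube [[507.2, -215.0], [474.5, -241.2], [393.7, -136.7], [426.2, -109.6]] c [ 450.4 -175.6] sides [ 41.9 132.1  42.3 132.9]
jig yaw 1.4125243938661736
line yaw 1.4109693814986821
line yaw 1.4086498189346894
lane mid [578.64446569 111.28243886] lane dist 64.36885964089225
tube yaw -0.9142638709232033
tube width dir 0.685503914301478
tool x,y [9.68711800e-01 2.48188261e-01 1.89726167e-04] [ 0.24818833 -0.9687113  -0.00098465]
```

Checks: the jig measures 319x148 (given 320x150), the tube 132x42 (given 130x40), and the lane lines agree with the jig yaw of 1.411. I plan to grasp with the jaw axis at yaw 0.667, a turn of +1.99.

Emit:
play_rows(plan=[[22,23,-4,0,0,0.124,1],[22,23,-4,0,0,0.124,1],[22,23,-4,0,0,0.124,1],[22,23,-4,0,0,0.124,1],[22,23,-4,0,0,0.124,1]], grip_force=70)

```text
time_s: 0.57
eef_pos: [239.7, -391.9, 208.8]
ee_rot: [-0.001, 0.906, 0.424, -0.0]
force: [1.3, 0.2, 0.3]
grip_width: 0.998
```

Emit:
play_rows(plan=[[22,23,-4,0,0,0.124,1],[22,23,-4,0,0,0.124,1],[22,23,-4,0,0,0.124,1],[22,23,-4,0,0,0.124,1],[22,23,-4,0,0,0.124,1]])

```text
time_s: 0.98
eef_pos: [353.6, -269.8, 187.5]
ee_rot: [-0.001, 0.731, 0.682, -0.0]
force: [0.5, -0.5, 0.0]
grip_width: 1.0
```

Emit:
play_rows(plan=[[22,23,-4,0,0,0.124,1],[22,23,-4,0,0,0.124,1],[22,23,-4,0,0,0.124,1],[22,23,-4,0,0,0.124,1],[0,0,0,0,0,0.1,1]])

```text
time_s: 1.4
eef_pos: [446.9, -168.2, 169.6]
ee_rot: [-0.001, 0.493, 0.87, -0.0]
force: [-0.4, -0.3, -0.2]
grip_width: 1.0
```

```bash
cat >> h.py <<'E'
from scipy.spatial.transform import Rotation as R
def st():
    s=sense();q=s['ee_rot'];m=R.from_quat(np.r_[q[1:],q[0]]).as_matrix()
    print('t',round(s['time_s'],2),'pos',s['eef_pos'].round(1),'yawY',round(np.arctan2(m[1,1],m[0,1]),4),'z',m[:,2].round(4),'F',s['force'].round(1),'M',s['wrist_torque'].round(2),'g',round(s['grip_width'],3)); return s,m
E
python3 -c "
from h import *
s,m=st();print(s['joints'].round(2))"
```

```text
t 1.4 pos [ 446.9 -168.2  169.6] yawY 0.5404 z [-0.0026  0.0012 -1.    ] F [-0.4 -0.3 -0.2] M [-0.02  0.01 -0.06] g 1.0
[-0.61  0.27  1.72 -0.    1.15 -1.15]
```

Emit:
play_rows(plan=[[3.5,-7.4,-20,0,0,0.12,1],[0,0,-20,0,0,0.007,1],[0,0,0,0,0,0,1]])

```text
time_s: 1.65
eef_pos: [452.1, -173.3, 128.4]
ee_rot: [-0.001, 0.431, 0.902, -0.0]
force: [-0.4, -0.1, -0.8]
grip_width: 0.999
```

```bash
python3 - <<'E'
from h import *
st()
a=cap('top')['img'][190:340,300:450];b=cap('scene')['img'][170:270,200:400]
a=cv2.resize(a,(450,450),interpolation=2);b=cv2.resize(b,(800,400),interpolation=2)[:,150:500]
cv2.imwrite('pics/c2.png',np.hstack([a,cv2.copyMakeBorder(b,0,50,0,0,0)]))
E
```

```text
t 1.65 pos [ 452.1 -173.3  128.4] yawY 0.6799 z [-1.8e-03  2.0e-04 -1.0e+00] F [-0.4 -0.1 -0.8] M [0.04 0.02 0.05] g 0.999
```

View pics/c2.png

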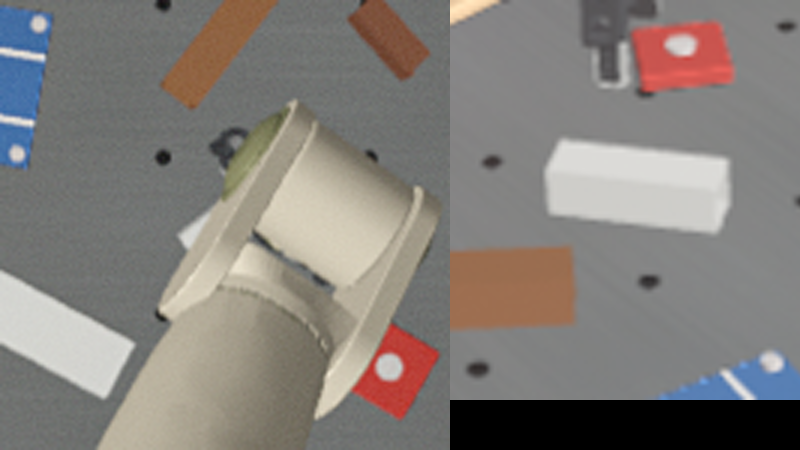

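The scene crop shows the tube lying free, its top face corners at about (565,140), (730,158), (722,205) and (548,185), with the gripper above it. I'll cross-check the tube centre from this second camera.

```bash
python3 - <<'E'
from h import *
c=cap('scene')
print('tcp px',proj(c,sense()['eef_pos']))
T=[[507.2,-215.0],[474.5,-241.2],[393.7,-136.7],[426.2,-109.6]]
for z in(40,0):
  for t in T:
    u,v=proj(c,[*t,z]); print(z,'crop px',round((u-200)*4-150+450),round((v-170)*4))
cv2.imwrite('pics/c3.png',cv2.resize(c['img'][130:250,200:360],None,fx=5,fy=5,interpolation=2))
E
```

```text
tcp px (np.float64(281.70534295761144), np.float64(185.7454059425488))
40 crop px 543 172
40 crop px 558 140
40 crop px 728 159
40 crop px 717 192
0 crop px 547 215
0 crop px 562 183
0 crop px 729 202
0 crop px 719 236
```

View pics/c3.png

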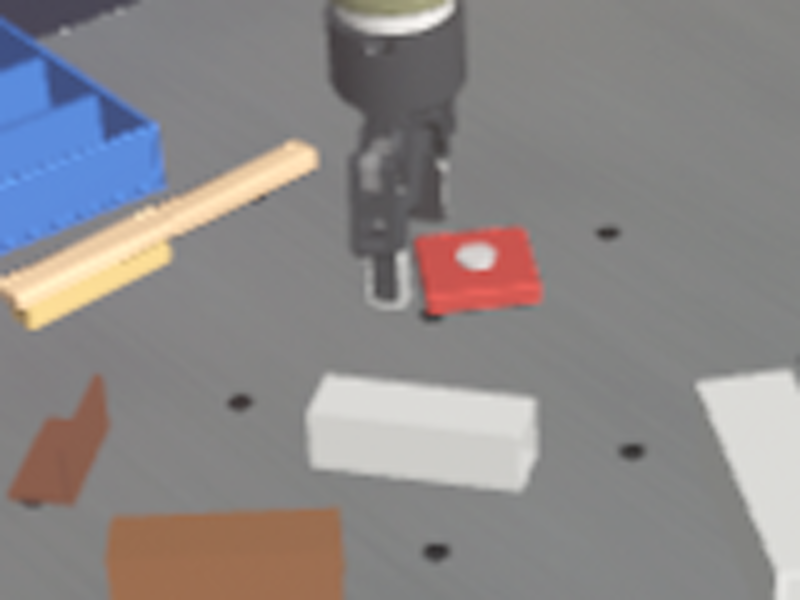

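The two cameras agree to within about 1 px, so I'm descending.

Emit:
play_rows(plan=[[-1.5,-2.2,-30,0,0,-0.008,1],[0,0,-30,0,0,0,1],[0,0,-30,0,0,0,1],[0,0,-20,0,0,0,1],[0,0,0,0,0,0,1]])

```text
time_s: 2.22
eef_pos: [455.2, -180.5, 26.1]
ee_rot: [0.01, 0.438, 0.899, -0.002]
force: [-0.3, -0.2, -0.8]
grip_width: 0.999
```

```bash
python3 -c "
from h import *
st()"
```

```text
t 2.22 pos [ 455.2 -180.5   26.1] yawY 0.6636 z [ 0.0164 -0.0128 -0.9998] F [-0.3 -0.2 -0.8] M [0.01 0.01 0.07] g 0.999
```

Emit:
play_rows(plan=[[-4.8,4.9,-10,0.0128,0.0164,0.003,1],[0,0,0,0,0,0,1]])

```text
time_s: 2.38
eef_pos: [450.8, -176.1, 17.6]
ee_rot: [0.0, 0.437, 0.899, 0.0]
force: [-0.7, 1.3, -0.2]
grip_width: 0.998
```

```bash
python3 -c "
from h import *
st()"
```

```text
t 2.38 pos [ 450.8 -176.1   17.6] yawY 0.6653 z [ 5.e-04 -2.e-04 -1.e+00] F [-0.7  1.3 -0.2] M [-0.04  0.01  0.03] g 0.998
```

Emit:
play_rows(plan=[[0,0,-7,0,0,0,1],[0,0,-7,0,0,0,1],[0,0,0,0,0,0,1]])

```text
time_s: 2.63
eef_pos: [452.6, -177.4, 5.7]
ee_rot: [0.003, 0.438, 0.899, -0.0]
force: [-1.1, 0.5, -0.7]
grip_width: 0.997
```

```bash
python3 -c "
from h import *
st()"
```

```text
t 2.63 pos [ 452.6 -177.4    5.7] yawY 0.6649 z [ 0.0054 -0.0036 -1.    ] F [-1.1  0.5 -0.7] M [-0.02  0.   -0.03] g 0.997
```

Emit:
play_rows(plan=[[-2,1.5,-1.5,0.0036,0.0054,0,1],[0,0,0,0,0,0,-0.3],[0,0,0,0,0,0,-1],[0,0,0,0,0,0,-1],[0,0,0,0,0,0,-1]], grip_force=70)

```text
time_s: 3.05
eef_pos: [451.2, -176.3, 5.5]
ee_rot: [0.001, 0.438, 0.899, -0.0]
force: [-6.2, 8.1, 43.8]
grip_width: 0.459
```

Emit:
play_rows(plan=[[0,0,0,0,0,0,-1],[0,0,0,0,0,0,-1],[0,0,0,0,0,0,-1]])

```text
time_s: 3.3
eef_pos: [451.2, -176.2, 5.6]
ee_rot: [0.001, 0.438, 0.899, -0.0]
force: [-0.3, -0.2, 0.5]
grip_width: 0.458
```

```bash
python3 -c "
from h import *
st()"
```

```text
t 3.3 pos [ 451.2 -176.2    5.6] yawY 0.6651 z [ 0.0014 -0.0012 -1.    ] F [-0.3 -0.2  0.5] M [ 0.04 -0.   -0.02] g 0.458
```

Gripped: the opening is 0.458 of 85 mm, about 39 mm. Now I'm lifting and carrying it over the lane, turning -0.825.

Emit:
play_rows(plan=[[0,0,15,0,0,0,-1],[0,0,30,0,0,0,-1],[0,0,35,0,0,0,-1],[5,10,10,0,0,0,-1],[10,20,0,0,0,-0.05,-1]])

```text
time_s: 3.72
eef_pos: [462.9, -146.0, 96.5]
ee_rot: [-0.004, 0.462, 0.887, 0.0]
force: [0.5, -0.2, -4.5]
grip_width: 0.458
```

```bash
python3 -c "
from h import *
st()"
```

```text
t 3.72 pos [ 462.9 -146.    96.5] yawY 0.6114 z [-0.0059  0.0041 -1.    ] F [ 0.5 -0.2 -4.5] M [-0.03 -0.05 -0.03] g 0.458
```

Emit:
play_rows(plan=[[12,27,0,0,0,-0.08,-1],[12,27,0,0,0,-0.08,-1],[12,27,0,0,0,-0.08,-1],[12,27,0,0,0,-0.08,-1],[12,27,0,0,0,-0.08,-1]])

```text
time_s: 4.13
eef_pos: [523.2, -6.6, 96.3]
ee_rot: [-0.004, 0.638, 0.77, 0.0]
force: [1.0, 0.0, -4.2]
grip_width: 0.458
```

Emit:
play_rows(plan=[[12,27,0,0,0,-0.08,-1],[12,27,0,0,0,-0.08,-1],[12,27,0,0,0,-0.08,-1],[8,18,0,0,0,-0.06,-1],[0,0,0,0,0,0,-1]])

```text
time_s: 4.55
eef_pos: [567.3, 103.2, 93.0]
ee_rot: [-0.007, 0.751, 0.661, -0.0]
force: [-1.0, -0.1, -3.6]
grip_width: 0.455
```

```bash
python3 -c "
from h import *
st()"
```

```text
t 4.55 pos [567.3 103.2  93. ] yawY -0.1276 z [-0.0098  0.0098 -0.9999] F [-1.  -0.1 -3.6] M [ 0.03 -0.08 -0.01] g 0.455
```

Emit:
play_rows(plan=[[12.4,14.7,-15,-0.01,-0.01,-0.032,-1],[0,0,-15,0,0,0,-1],[0,0,0,0,0,0,-1],[0,0,0,0,0,0,-1]])

```text
time_s: 4.88
eef_pos: [578.5, 119.3, 60.0]
ee_rot: [-0.001, 0.76, 0.649, -0.002]
force: [0.3, -0.0, -4.2]
grip_width: 0.463
```

```bash
python3 - <<'E'
from h import *
st()
a=cap('top')['img'][165:255,190:340];b=cap('scene')['img'][220:360,250:410]
cv2.imwrite('pics/c4.png',np.vstack([cv2.resize(a,(480,288),interpolation=2),cv2.resize(b,None,fx=3,fy=2.2,interpolation=2)]))
cv2.imwrite('pics/c4b.png',cv2.resize(b,None,fx=5,fy=4.2,interpolation=2))
E
```

```text
t 4.88 pos [578.5 119.3  60. ] yawY -0.1572 z [-3.9e-03 -8.0e-04 -1.0e+00] F [ 0.3 -0.  -4.2] M [-0.02  0.   -0.01] g 0.463
```

View pics/c4.png

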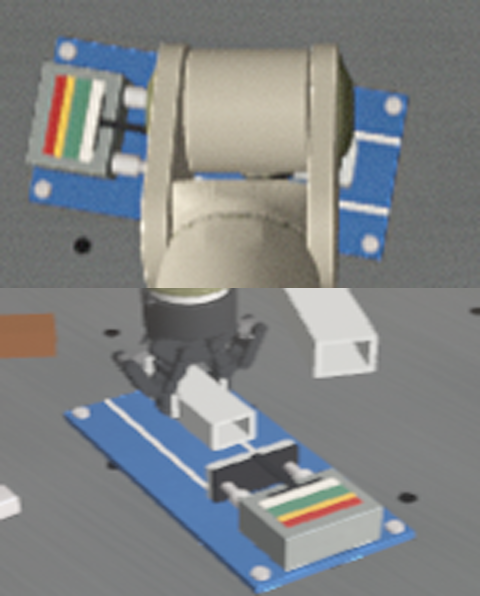

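The picture shows the tube held level over the lane, in line with the white lines and short of the flange plate. Lowering it in steps.

Emit:
play_rows(plan=[[1.4,-1.2,-15,0.001,-0.004,-0.003,-1],[0,0,-12,0,0,0,-1],[0,0,0,0,0,0,-1]])

```text
time_s: 5.23
eef_pos: [580.9, 116.3, 35.2]
ee_rot: [0.001, 0.762, 0.648, 0.002]
force: [-0.0, -0.5, -4.4]
grip_width: 0.455
```

```bash
python3 -c "
from h import *
st()"
```

```text
t 5.23 pos [580.9 116.3  35.2] yawY -0.162 z [ 0.0046  0.     -1.    ] F [-0.  -0.5 -4.4] M [-0.05  0.03 -0.01] g 0.455
```

Emit:
play_rows(plan=[[-1,0.5,-6,0,0.004,0.001,-1],[0,0,-5,0,0,0,-1],[0,0,0,0,0,0,-1]])

```text
time_s: 5.48
eef_pos: [580.2, 116.3, 24.5]
ee_rot: [0.0, 0.762, 0.648, 0.0]
force: [0.0, 0.1, -4.5]
grip_width: 0.456
```

```bash
python3 -c "
from h import *
st()"
```

```text
t 5.48 pos [580.2 116.3  24.5] yawY -0.1615 z [ 0.0012  0.     -1.    ] F [ 0.   0.1 -4.5] M [-0.    0.    0.03] g 0.456
```

Emit:
play_rows(plan=[[-0.4,0,-3,0,0,0,-1],[0,0,-2,0,0,0,-1],[0,0,-1.5,0,0,0,-1],[0,0,0,0,0,0,-1]])

```text
time_s: 5.82
eef_pos: [580.2, 116.3, 18.3]
ee_rot: [0.001, 0.762, 0.648, 0.001]
force: [-1.0, 0.1, -4.0]
grip_width: 0.46
```

```bash
python3 -c "
from h import *
st()"
```

```text
t 5.82 pos [580.2 116.3  18.3] yawY -0.1613 z [ 0.0024  0.     -1.    ] F [-1.   0.1 -4. ] M [ 0.   -0.05 -0.01] g 0.46
```

Emit:
play_rows(plan=[[0,0,-1.0,0,0.002,0,-1],[0,0,-0.5,0,0,0,-1],[0,0,0,0,0,0,-1]])

```text
time_s: 6.07
eef_pos: [580.5, 116.4, 17.8]
ee_rot: [0.0, 0.762, 0.648, 0.0]
force: [0.2, 0.4, -4.6]
grip_width: 0.458
```

```bash
python3 -c "
from h import *
st()"
```

```text
t 6.07 pos [580.5 116.4  17.8] yawY -0.1611 z [ 1.1e-03 -2.0e-04 -1.0e+00] F [ 0.2  0.4 -4.6] M [-0.01 -0.03  0.05] g 0.458
```

Emit:
play_rows(plan=[[0,0,-1.2,0,0.001,0,-1],[0,0,-0.7,0,0,0,-1]])

```text
time_s: 6.23
eef_pos: [580.7, 116.4, 17.6]
ee_rot: [0.0, 0.762, 0.648, 0.0]
force: [-4.1, -1.2, 3.2]
grip_width: 0.459
```

```bash
python3 -c "
from h import *
st()"
```

```text
t 6.23 pos [580.7 116.4  17.6] yawY -0.1608 z [ 4.e-04 -4.e-04 -1.e+00] F [-4.1 -1.2  3.2] M [-0.21  0.67 -0.05] g 0.459
```

Contact with the bed: Fz went from -4.5 to +3.2 N at z = 17.6, which is the height expected for the 12 mm bed. Now sliding along the jig's +x, which is (0.159, 0.987) in world axes.

Emit:
play_rows(plan=[[0.8,5,0,0,0,0,-1],[0.8,5,0,0,0,0,-1],[0.8,5,0,0,0,0,-1],[0,0,0,0,0,0,-1]])

```text
time_s: 6.57
eef_pos: [583.7, 132.7, 17.7]
ee_rot: [0.001, 0.762, 0.648, 0.001]
force: [-0.9, 2.6, -0.1]
grip_width: 0.461
```

```bash
python3 -c "
from h import *
st()"
```

```text
t 6.57 pos [583.7 132.7  17.7] yawY -0.1612 z [ 1.7e-03 -4.0e-04 -1.0e+00] F [-0.9  2.6 -0.1] M [ 0.2   0.27 -0.07] g 0.461
```

Emit:
play_rows(plan=[[0.4,4,-0.1,0,0.001,0,-1],[0.4,4,0,0,0,0,-1],[0.4,3,0,0,0,0,-1],[0,0,0,0,0,0,-1]])

```text
time_s: 6.9
eef_pos: [585.5, 144.5, 17.6]
ee_rot: [0.001, 0.761, 0.648, -0.0]
force: [-1.6, -1.6, -1.0]
grip_width: 0.458
```

```bash
python3 -c "
from h import *
st()"
```

```text
t 6.9 pos [585.5 144.5  17.6] yawY -0.1602 z [ 0.0013 -0.0019 -1.    ] F [-1.6 -1.6 -1. ] M [-0.23  0.14  0.06] g 0.458
```

Emit:
play_rows(plan=[[0.5,3,0,-0.002,0.001,0,-1],[0.5,3,0,0,0,0,-1],[0,0,0,0,0,0,-1]])

```text
time_s: 7.15
eef_pos: [586.3, 149.1, 17.8]
ee_rot: [0.002, 0.761, 0.648, -0.003]
force: [-1.8, -4.8, -0.2]
grip_width: 0.459
```

```bash
python3 -c "
from h import *
st()"
```

```text
t 7.15 pos [586.3 149.1  17.8] yawY -0.1596 z [-0.0013 -0.0068 -1.    ] F [-1.8 -4.8 -0.2] M [-0.3   0.08  0.19] g 0.459
```

Emit:
play_rows(plan=[[0.5,3,0,0.007,-0.001,-0.001,-1],[0.5,3,0,0.001,0,0,-1],[0.5,3,0,0.001,0,0,-1],[0,0,0,0,0,0,-1]])

```text
time_s: 7.48
eef_pos: [587.0, 153.5, 17.7]
ee_rot: [0.001, 0.761, 0.648, -0.003]
force: [-1.4, -2.4, -0.4]
grip_width: 0.457
```

```bash
python3 -c "
from h import *
st()
b=cap('scene')['img'][240:360,260:400]
cv2.imwrite('pics/c5.png',cv2.resize(b,None,fx=5,fy=5,interpolation=2))"
```

```text
t 7.48 pos [587.  153.5  17.7] yawY -0.1597 z [-0.0044 -0.0055 -1.    ] F [-1.4 -2.4 -0.4] M [-0.18  0.02  0.24] g 0.457
```

View pics/c5.png

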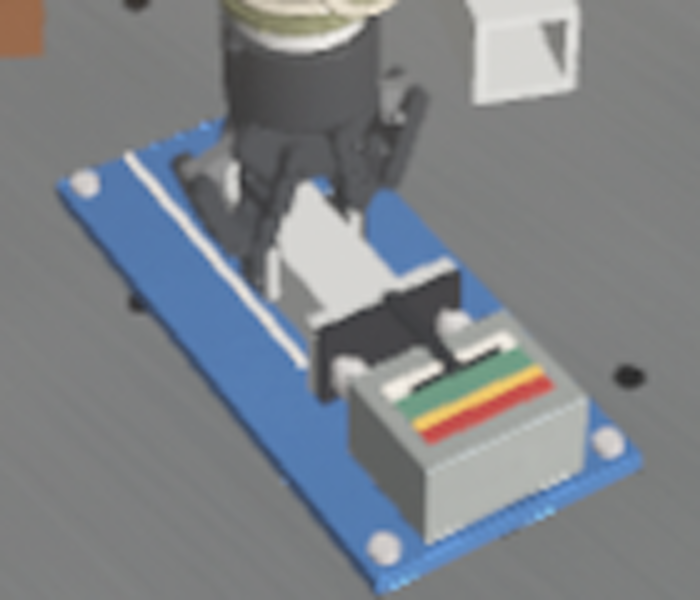

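The pointer stands near the end of white, at about 7–8 mm. The tube is flat, square to the plate and clear of the line. I need about 10 mm more.

Emit:
play_rows(plan=[[0.6,4,0,0.008,-0.004,-0.001,-1],[0.6,4,0,0.002,0,0,-1],[0.4,3,0,0.002,0,0,-1],[0.3,2,0,0.001,0,0,-1]])

```text
time_s: 7.87
eef_pos: [587.8, 158.8, 17.7]
ee_rot: [-0.0, 0.761, 0.649, -0.004]
force: [-5.3, -13.5, 2.3]
grip_width: 0.456
```

```bash
python3 -c "
from h import *
st()"
```

```text
t 7.87 pos [587.8 158.8  17.7] yawY -0.1595 z [-0.0064 -0.0049 -1.    ] F [ -5.3 -13.5   2.3] M [-1.85  0.44  0.19] g 0.456
```

Emit:
play_rows(plan=[[0.5,3.5,0,0.007,-0.006,-0.001,-1],[0.5,3.5,0,0.002,-0.002,0,-1],[0.4,3,0,0.002,-0.002,0,-1],[0.2,1,0,0.001,0,0,-1]])

```text
time_s: 8.2
eef_pos: [588.5, 162.3, 17.7]
ee_rot: [0.001, 0.761, 0.648, -0.002]
force: [-3.9, -9.9, 1.2]
grip_width: 0.454
```

```bash
python3 -c "
from h import *
st()
b=cap('scene')['img'][240:360,260:400]
cv2.imwrite('pics/c6.png',cv2.resize(b,None,fx=5,fy=5,interpolation=2))"
```

```text
t 8.2 pos [588.5 162.3  17.7] yawY -0.16 z [-0.0023 -0.0044 -1.    ] F [-3.9 -9.9  1.2] M [-1.15  0.5   0.33] g 0.454
```

View pics/c6.png

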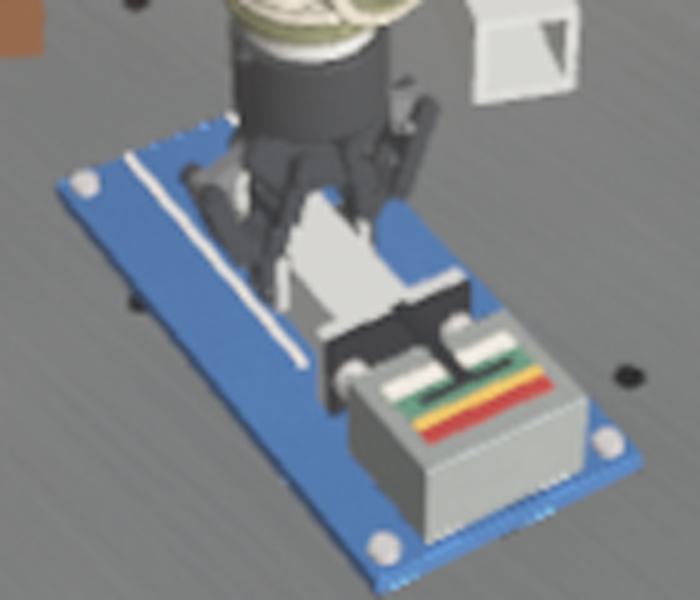

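The pointer stands in mid-green, at about 17 mm. Next I check that it holds still under a small forward bias.

Emit:
play_rows(plan=[[0.2,1.3,0,0.003,-0.001,0,-1],[0.2,1.3,0,0.001,0,0,-1],[0.2,1.3,0,0.001,0,0,-1]])

```text
time_s: 8.5
eef_pos: [588.4, 162.1, 17.7]
ee_rot: [0.0, 0.761, 0.649, -0.004]
force: [-2.9, -10.8, 1.2]
grip_width: 0.462
```

```bash
python3 -c "
from h import *
st()
for i in range(5): cap('top')
s,_=st(); print(abs(s['dq']).max())
for i in range(5): cap('top')
b=cap('scene')['img'][240:360,260:400]
st()
cv2.imwrite('pics/c7.png',cv2.resize(b,None,fx=5,fy=5,interpolation=2))"
```

```text
t 8.5 pos [588.4 162.1  17.7] yawY -0.1593 z [-0.0048 -0.0054 -1.    ] F [ -2.9 -10.8   1.2] M [-1.24  0.3   0.21] g 0.462
t 8.75 pos [588.4 162.1  17.7] yawY -0.1593 z [-0.0048 -0.0053 -1.    ] F [ -3.5 -10.4   2.1] M [-1.22  0.27  0.22] g 0.46
0.0009799178623590245
t 9.05 pos [588.4 162.1  17.8] yawY -0.1593 z [-0.0047 -0.0053 -1.    ] F [-3.6 -9.7  0.8] M [-1.19  0.21  0.26] g 0.456
```

View pics/c7.png

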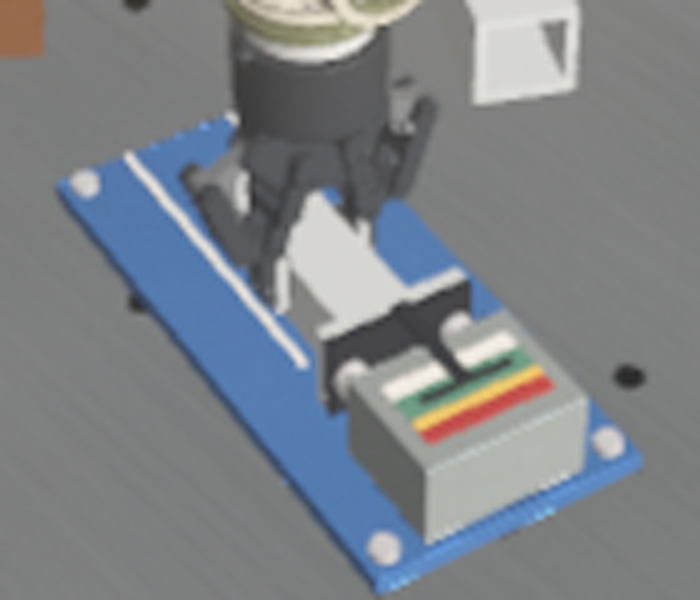

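It holds still: no drift over 0.55 s, push about 10.5 N, pointer mid-green. Handing in.

```bash
python3 -c "
from h import *
print(ctrl.finish_job()); st()"
```

```text
the job is handed in; nothing more can be done
None
the job is handed in; nothing more can be done
```

The smaller bright tube is pressed against the flange plate with the stop's pointer in mid-green. I handed the job in at about 9 s of the 43 s allowed, with the arm still gripping and pushing.

- **Steps:** I gripped the tube at its middle and laid it on the bed between the white lines, about 25 mm short of the plate. I then slid it end on against the plate.
- **Pointer and push:** In the last pictures the pointer read about 17 mm and never reached yellow or red. The measured push was about 10 N, close to the 10.5 N the spring should give there.
- **Stillness:** The pose did not drift over the last 0.55 s before hand-in.
- **Squareness:** The jaw direction agreed with the measured jig direction to about 0.001 rad.
- **Small faults:** The tool was tilted about 0.4° under load, with about 2 N of side force. There was also one brief 44 N vertical wrist-force reading as the fingers closed on the tube. The wrist limit is 120 N. I did not trace the cause, so whether the gripper's body pressed on anything then (limit 40 N) is unchecked.
- **Other objects:** I saw no contact with them, but did not compare their positions before and after. A last state reading after hand-in was refused, so the second after it is unchecked.

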